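Turn the trolley wheel valve-up

ROBOT

A 7-joint arm with a two-finger parallel gripper is mounted at the origin on the work surface. World frame = base frame: x ahead of the robot, y to its left, z up, the work surface at z = 0. Lengths are in m, angles in rad, forces in N, time in s.
With the tool pointing down it reaches from about 0.35 to 0.775 m from the base axis. Payload 3.1 kg.
Tool frame: the origin (TCP) lies at the very end of the fingers, on their centre line; the grasp point (between the pads) lies 19 mm behind it (robot.grip_point_offset is the distance from the TCP to the grasp point, in m); z points along the fingers, y is the line along which they close (so a half turn about z gives the same grasp; the last joint's range is limited). The gripper opens to 85 mm and grips with 20 to 120 N. Pads are 22 mm wide; open, the fingers measure 114 mm over their backs; the gripper's body (76 mm by 85 mm) begins 54 mm behind the grasp point. The pads swing forward as they close: fully open they stand 13 mm farther back than shut.
Start: joints at [1.216, 0.311, 0.014, 1.512, -0.004, 1.319, -0.027], TCP at [0.169, -0.523, 0.231] pointing down, gripper open.
Joint ranges: [-2.7, 2.7], [-0.3, 1.91], [-1.27, 1.3], [0.12, 2.57], [-1.44, 4.58], [0.2, 2.03], [-3.05, 3.05]. Speed limits (rad/s): [2.79, 2.79, 3.14, 3.14, 3.14, 3.14, 3.14].

INTERFACE

Orientations are given as a rotation vector (axis times angle).
In Python, from bench import robot, viewer, ticket gives the robot as it stands.
- The arm moves only by the tool drive_tool, never from a script. Its argument "plan" is a list of rows, each an object with "delta_pos": the shift along the tool's x, y, z scaled (see below), a list of three; "delta_rot": the turn, a rotation vector about the tool's x, y, z scaled (see below), a list of three; "grip": the closure, from 0 (fully open) to 1 (shut). In form: [{"delta_pos": [x, y, z], "delta_rot": [ax, ay, az], "grip": grip}, ...]. A call has 1 to 10 rows; each row shifts and turns the commanded pose from where the row before left it, along the tool's axes as they then stand; what a row does not reach is not made up. The controller multiplies each number of a shift by 30 cm and each number of a turn by 2 rad. A row lasts 1/12 s, in which the tool goes at most 41.7 mm and 7.16 degrees, less where a joint would pass 70% of its speed; a pose out of reach is approached as far as the arm can. A call with a number of a shift or a turn outside -1 to 1 is refused whole. A call with a gripper value outside its range is refused whole. The fingers move at their own pace and stop on an object; "grip_force" is the grip in N (left out, the last holds). Time passes only in rows, so rows that do not move let the fingers close. It gives the time, the measured TCP pose, the force, the opening and the grip force at its end, in the units of the state.
- robot.state(): the state, without advancing time (a new reading comes with each control period).
- viewer.read_camera(name): name is "side" or "top" or "wrist"; returns the picture (400x640x3 uint8, red, green, blue); there is no depth.
- viewer.camera_params(name): a dict with "mtx" (3x3 intrinsics, pixels), "cam_to_world" (4x4, takes a point from camera to world coordinates). Camera axes: x right, y up, looking along -z (the intrinsics and any distortion apply to the point x, -y, -z); pixel columns grow to the right and rows downward; lengths in m; the calibration is good to about 2 mm. A picture is of the moment at which its call begins: read the wrist's pose just before it. camera_params takes no time and is no camera call; for the wrist camera it gives the pose at the moment of the call.
- ticket.close_job(): hands the job in; it is judged then, once.
Trained networks look in the newest picture that a camera, given by its name, has taken for a name from the list of things; names that differ only in an ending like _2 or _b are one class to them, and where a whole thing is asked for, a point or a joint stands for the part that bears it (a point fixed in the world has none). Each returns a list of dicts, best first, with "p" (0 to 1); they miss things now and then, are a little off and sometimes report something else, mostly with a low value. They report only what shows in the picture. A call takes as long as a camera call.
- viewer.find_in(camera, query): "centre" ([x, y, z] in m, in the coordinates of the camera as it stood for that picture, good to about 4 mm: the middle of the surface that is visible of it).
- viewer.landmark_of(camera, query): "centre" ([x, y, z] in m, in the coordinates of the camera as it stood for that picture, good to about 4 mm: a listed point, or the origin of a listed thing).
The state is a dict: "clock": time; "joint_positions": joint angles; "joint_velocities": joint speeds; "tau": joint torques, N m; "eef_pos": TCP position; "orientation": TCP orientation; "wrist_force": force on the tool from outside, world axes, zero at the start; "moment": the same for the moment, N m; "opening": finger opening in m; "finger_force": force on a finger pad.
Only numpy, scipy, OpenCV 4.12 (cv2) and the standard library are available. Lean on these libraries where they do the work, as an engineer would, in place of code of your own. Each camera call takes 0.05 s, during which the arm holds its last target. There are 200 camera calls.

TASK

The studio's trolley wheel sits on its leaning stand with the valve stem somewhere low down. Push its red spokes round with the fingertips, one spoke after another and either way round, until the valve stem is at the very top of the wheel, straight above the axle and in line with the stand's yellow pointer, then leave the wheel at rest. Only push the spokes, never pinch one between the fingers; do not press on the tyre or the valve stem, and leave the jar, the gauge and the tin where they stand.

Things in the scene. Friction and masses are not known exactly. Their poses are not given: they have to be found in the camera images.
- stand: fixed stand: grey base plate 300 x 400 x 12 mm, blue uprights. Origin on the table below the axle centre; x to the back, y to the left along the wheel's face, z up. The wheel faces the robot and leans back: in this frame its front normal is (-0.574, 0, 0.819) and 'up the wheel' is (0.819, 0, 0.574), a plane rising 35 deg from the table
- bar (a point): middle of the fixed blue bar that crosses the wheel's face over the hub along the stand's y: 18 mm wide, 10 mm thick, 32 to 42 mm in front of the wheel's mid-plane, ending on 30 x 14 mm uprights at y = +-180 mm. Fingers cannot sweep past it, so spokes are pushed in the lower or the upper half
- pointer (a point): middle of the fixed yellow pointer (12 mm wide, 32 mm long) at the top, about 168 mm up the wheel from the axle, 24 mm in front of the mid-plane. Its blue bracket stands 185 mm up the wheel; its arm runs over 45 mm behind the mid-plane
- axle (a point): centre of the wheel, on the axle and in the wheel's mid-plane, 145 mm above the stand's origin; same axes as the stand
- wheel (a joint): turn of the wheel about its axle in rad: 0 (or any whole turn) when the valve stem is at the very top; grows as the wheel turns anticlockwise seen from its front (the robot's side), so that at +pi/2 the stem is at the stand's +y side. No stops, turns both ways; the bearing is stiff (about 0.25 N m, some 4 N at the middle of a spoke), so the wheel stays where it is left
- valve_root (a point): foot of the valve stem on the rim, 97 mm from the axle
- valve_cap (a point): outer end of the valve stem (brass, 11 mm thick, yellow cap 14 mm thick), 73 mm from the axle and 20 mm in front of the wheel's mid-plane. The stem stands half-way between two spokes and leans from the rim inwards and out of the wheel's face
- valve: the valve stem itself, turning with the wheel (its origin is the wheel's centre)
- tyre: black tyre of the wheel, 300 mm outer diameter, 48 mm thick, inner radius 102 mm, in an aluminium rim 34 mm wide whose inner radius is 96 mm. Origin at the wheel's centre; turns with the wheel: x points to the valve stem, z along the axle out of the wheel's face
- spokes_ccw: five straight red spokes, 14 mm wide, 22 mm thick along the axle, from the hub (radius 22 mm, reaching 28 mm in front of the mid-plane) to the rim, at 36, 108, 180, 252, 324 deg from the valve stem; gaps open right through. This part: the anticlockwise half of each spoke's width (seen from the front), pushed to turn the wheel clockwise. Origin, axes as the tyre
- spokes_cw: the clockwise half of each spoke's width, pushed to turn the wheel anticlockwise. Origin at the wheel's centre, axes as the tyre
- jar: loose amber jar with a black lid, 64 mm diameter, 85 mm high, bystander; origin under its centre
- gauge: loose black tyre gauge lying on the table, 52 mm diameter, 21 mm high, with a 12 mm brass nozzle that reaches 74 mm from its centre, bystander; origin under its centre
- tin: loose white open tin, 72 mm diameter, 70 mm high, bystander; origin under its centre

How it is judged:
By the outcome, as a careful person would: the job done as asked, in the order asked, and still so for the second after the job is handed in, with the robot touching nothing.
It also fails if it takes over 70 s, if anything falls off the work surface, if the arm or the gripper's body presses on something with over 40 N, if the wrist force passes 120 N, or if a joint passes its speed limit or range.

## Working session

There is one attempt and no reset: what is moved stays moved. The work goes in short steps, Python scripts to look and compute and a tool call to move; the robot and the scene stay as the last step left them, time stands still between calls to the robot, and variables do not carry over. Pictures are saved under pics/ and viewed, at most 10 in all, crops included, and the job is handed in when it is done.

Besides the shell and the picture viewer there is one more tool, called as name([rows], argument=value, ...), one row to a line, values as JSON. drive_tool: Moves the arm, as the interface text tells. Shifts and turns lie within -1 to 1; 1 stands for 30 cm of shift or 2 rad of turn. Its arguments: {"type":"object","properties":{"plan":{"type":"array"},"grip_force":{"type":"number"}},"required":["plan"]}

```bash
ls; mkdir -p pics
cat > h.py <<'E'
import numpy as np, cv2
from bench import robot, viewer, ticket
from scipy.spatial.transform import Rotation as R
def w(cam,p):
    T=np.array(viewer.camera_params(cam)["cam_to_world"]);return T[:3,:3]@np.array(p)+T[:3,3]
def snap(cam,name):
    im=viewer.read_camera(cam);cv2.imwrite(f"pics/{name}.png",im[:,:,::-1]);return im
def lm(cam,q,n=1):
    r=viewer.landmark_of(cam,q);return [(round(d["p"],2),w(cam,d["centre"]).round(4).tolist()) for d in r[:n]]
E
python3 - <<'E'
from h import *
a=snap("side","s0");b=snap("top","t0");c=snap("wrist","w0")
cv2.imwrite("pics/st0.png",cv2.resize(np.vstack([a,b])[:,:,::-1],(480,600)))
for c in("side","top"):
  for q in("stand","axle","bar","pointer","valve_cap","valve_root","jar","gauge","tin","tyre"):print(c,q,lm(c,q))
s=robot.state();print({k:np.round(v,3).tolist() for k,v in s.items()})
E
```

```text
pics
side stand [(0.67, [0.575, 0.0744, -0.0016])]
side axle []
side bar [(0.74, [0.5496, 0.0748, 0.1773])]
side pointer [(0.87, [0.6939, 0.0509, 0.2609])]
side valve_cap [(0.74, [0.5123, 0.1169, 0.1223])]
side valve_root [(0.86, [0.5104, 0.1279, 0.0972])]
side jar [(0.86, [0.4919, -0.2103, -0.0011])]
side gauge [(0.78, [0.6618, 0.3558, 0.0009])]
side tin []
side tyre []
top stand [(0.92, [0.5698, 0.0633, -0.0005])]
top axle [(0.89, [0.5738, 0.0702, 0.1512])]
top bar [(0.58, [0.5475, 0.0728, 0.1749])]
top pointer [(0.65, [0.693, 0.0488, 0.2636])]
top valve_cap [(0.87, [0.5132, 0.113, 0.1256])]
top valve_root [(0.78, [0.506, 0.1313, 0.1016])]
top jar [(0.84, [0.4886, -0.2154, 0.0023])]
top gauge [(0.57, [0.661, 0.3517, 0.0018])]
top tin [(0.89, [0.5228, 0.4087, 0.0011])]
top tyre [(0.59, [0.5738, 0.0697, 0.1492])]
{'clock': 1.15, 'joint_positions': [1.216, 0.311, 0.014, 1.511, -0.004, 1.319, -0.027], 'joint_velocities': [-0.002, -0.002, 0.002, -0.0, 0.001, 0.001, 0.001], 'tau': [0.0, -37.981, 0.146, -23.086, 0.012, 0.002, -0.0], 'eef_pos': [0.169, -0.523, 0.231], 'orientation': [-3.103, -0.49, 0.0], 'wrist_force': [0.873, 0.266, 0.65], 'moment': [-0.027, -0.029, -0.048], 'finger_force': 0.0, 'opening': 0.085}
```

View pics/t0.png

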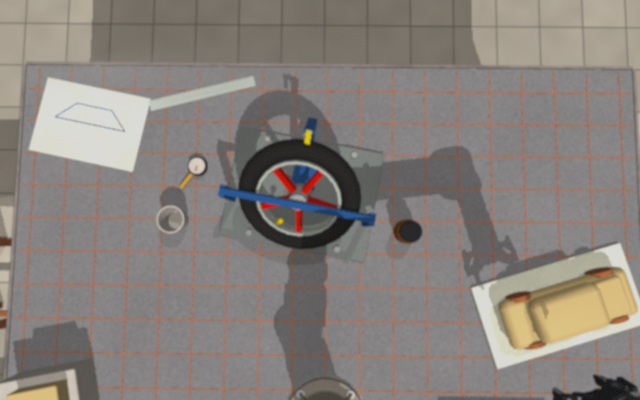

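View pics/s0.png

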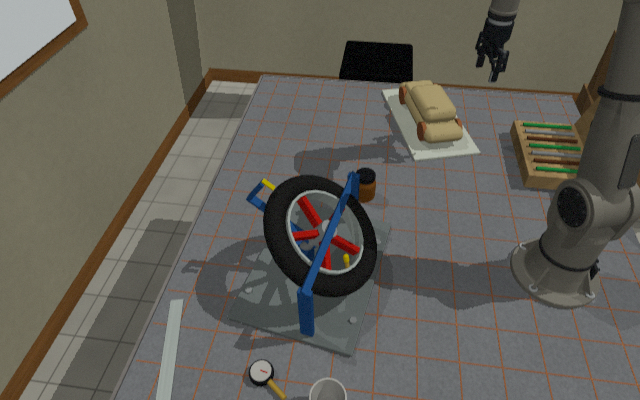

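The top view shows the wheel at about (300,193), with the bar running from (228,192) to (372,218) and the stem cap low left at (280,221). The side view agrees. Next I'll refine the axle, yaw and wheel angle by rectifying the image onto the wheel plane.

```bash
cat >> h.py <<'E'
def frame(psi):
    X=np.array([np.cos(psi),np.sin(psi),0]);Y=np.array([-X[1],X[0],0]);Z=np.array([0,0,1.])
    return .819*X+.574*Z, Y, -.574*X+.819*Z
def proj(cam,P):
    p=viewer.camera_params(cam);T=np.linalg.inv(np.array(p["cam_to_world"]))
    q=P@T[:3,:3].T+T[:3,3];q=q*[1,-1,-1];u=q@np.array(p["mtx"]).T;return (u[:,:2]/u[:,2:]).astype(np.float32)
def rectify(cam,im,A,psi,h,half=.17,n=400):
    U,Y,N=frame(psi);g=(np.arange(n)+.5)/n*2*half-half
    xx,yy=np.meshgrid(g,g)  # right = -Y, down = -U
    P=A+h*N-xx[...,None]*Y-yy[...,None]*U
    uv=proj(cam,P.reshape(-1,3)).reshape(n,n,2);return cv2.remap(im,uv[...,0],uv[...,1],cv2.INTER_LINEAR)
def spokes(rec,half=.17):
    """spoke phase (deg, mod 72) from red pixels in the rectified face"""
    n=rec.shape[0];f=rec.astype(int);red=(f[...,0]>90)&(f[...,0]>2.2*f[...,1])&(f[...,0]>2.2*f[...,2])
    r,c=np.nonzero(red);y=-((c+.5)/n*2*half-half);u=-((r+.5)/n*2*half-half);rho=np.hypot(u,y);k=(rho>.03)&(rho<.092)
    ph=np.degrees(np.arctan2(y,u))[k]%360
    z=np.exp(1j*np.radians(5*ph)).mean();return np.degrees(np.angle(z))/5%72,abs(z),k.sum(),np.histogram(ph,bins=np.arange(0,361,6))[0]
E
python3 - <<'E'
from h import *
D={}
for k in range(4):
  for c in("side","top"):
    viewer.read_camera(c)
    for q in("axle","pointer","bar","stand","valve_cap","valve_root"):
      r=lm(c,q)
      if r and r[0][0]>.4:D.setdefault((q,c),[]).append(r[0][1])
for k,v in D.items():print(k,np.mean(v,0).round(4),np.std(v,0).round(4),len(v))
ims={c:viewer.read_camera(c) for c in("side","top")}
A=np.array([.574,.070,.145]);psi=-.175
out=[]
for c in ims:
  rec=rectify(c,ims[c],A,psi,.011);out.append(rec);s=spokes(rec);print(c,s[:3]);print(s[3])
  uv=cv2.circle(rec.copy(),(200,200),int(.096/.34*400),(0,255,0),1)
  cv2.line(uv,(200,200),(200,0),(0,255,255),1);out[-1]=uv
cv2.imwrite("pics/rec0.png",np.hstack(out)[:,:,::-1])
E
```

```text
('axle', 'side') [0.572  0.0726 0.1484] [0.0013 0.0022 0.0005] 4
('pointer', 'side') [0.6951 0.0526 0.2599] [0.0015 0.0022 0.0002] 3
('bar', 'side') [0.549  0.0752 0.1768] [0.0019 0.002  0.0015] 4
('stand', 'side') [ 0.5722  0.076  -0.001 ] [0.0004 0.0015 0.0013] 4
('valve_root', 'side') [0.511  0.1289 0.0994] [0.0017 0.0016 0.0025] 4
('axle', 'top') [0.5735 0.0696 0.149 ] [0.0018 0.0019 0.001 ] 4
('pointer', 'top') [0.6936 0.0472 0.2629] [0.002  0.0009 0.0012] 4
('bar', 'top') [0.5506 0.0743 0.1763] [0.0009 0.0007 0.0017] 4
('stand', 'top') [0.57   0.0678 0.001 ] [0.0014 0.0009 0.001 ] 4
('valve_cap', 'top') [0.5117 0.1124 0.1257] [0.0005 0.0011 0.0013] 4
('valve_root', 'top') [0.5063 0.1295 0.1045] [0.0007 0.0009 0.0018] 4
('valve_cap', 'side') [0.5096 0.1152 0.1225] [0.0019 0.001  0.0018] 3
side (np.float64(45.11256635147323), np.float64(0.6152614058579452), np.int64(7573))
[107  58  38  14   5   3 208 527 451 130  23   0   0   0   0   0   0  52
 306 426 272  18   0   1  17  43  82 154 358 521 549 523  55   0   0   0
   0   0   0   0   0   0   0   0   0   0   0   0   0   0   0   0   0  51
 392 549 549 542 365 184]
top (np.float64(45.02410970175913), np.float64(0.8238894231816047), np.int64(5652))
[  0   0   0  19  86 271 503 528 274  34   0   0   0   0   0   9  11   0
  34 242 185   0   0   0   0   0   0   0   0  21 374 521 264  11   0   0
   0   0   0   0   0   0   0  52 443 265  96  31   2   0   0   0  11 107
 422 504 278  54   0   0]
```

View pics/rec0.png

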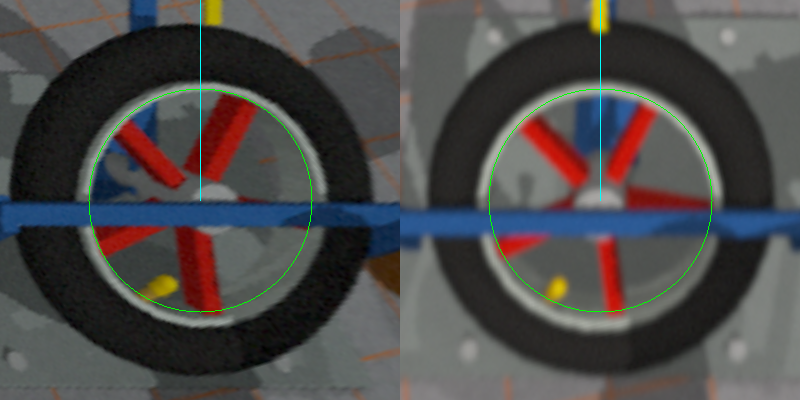

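```bash
cat >> h.py <<'E'
from scipy.linalg import logm,expm
A0=np.array([.5725,.071,.1455]);PSI=-.175
def target(spk,rho,a,h):
    "tool beside the spoke at spk deg, rho along it, a to its ccw side, h in front of the mid-plane"
    U,Y,N=frame(PSI);t=np.radians(spk);e=np.cos(t)*U+np.sin(t)*Y;f=-np.sin(t)*U+np.cos(t)*Y
    T=np.eye(4);T[:3,:3]=np.c_[-f,-e,-N];T[:3,3]=A0+rho*e+a*f+h*N;return T
def cur():
    s=robot.state();T=np.eye(4);T[:3,:3]=R.from_rotvec(s["orientation"]).as_matrix();T[:3,3]=s["eef_pos"];return T
def row(T0,T1,n):
    S=expm(np.real(logm(np.linalg.inv(T0)@T1))/n);rv=R.from_matrix(S[:3,:3]).as_rotvec()
    print("n",n,"pos",(S[:3,3]/.3).round(4).tolist(),"rot",(rv/2).round(4).tolist(),"| mm",np.linalg.norm(S[:3,3])*1e3,"deg",np.degrees(np.linalg.norm(rv)))
    return [T0@np.linalg.matrix_power(S,k) for k in range(n+1)]
E
python3 - <<'E'
from h import *
T=target(189,.06,.03,.12);print(T.round(3))
p=row(cur(),T,20);print(np.array([q[:3,3] for q in p[::4]]).round(3))
E
```

```text
[[ 0.046  0.824  0.565  0.454]
 [ 0.995  0.013 -0.1    0.052]
 [-0.09   0.567 -0.819  0.212]
 [ 0.     0.     0.     1.   ]]
n 20 pos [0.111, -0.0257, -0.0021] rot [-0.0146, 0.0073, -0.03] | mm 34.171360358212176 deg 3.908964318241145
[[ 0.169 -0.523  0.231]
 [ 0.279 -0.443  0.235]
 [ 0.367 -0.338  0.239]
 [ 0.426 -0.216  0.239]
 [ 0.456 -0.083  0.231]
 [ 0.454  0.052  0.212]]
```

drive_tool([
  {"delta_pos": [0.111,-0.0257,-0.0021],"delta_rot": [-0.0146,0.0073,-0.03],"grip": 1},
  {"delta_pos": [0.111,-0.0257,-0.0021],"delta_rot": [-0.0146,0.0073,-0.03],"grip": 1},
  {"delta_pos": [0.111,-0.0257,-0.0021],"delta_rot": [-0.0146,0.0073,-0.03],"grip": 1},
  {"delta_pos": [0.111,-0.0257,-0.0021],"delta_rot": [-0.0146,0.0073,-0.03],"grip": 1},
  {"delta_pos": [0.111,-0.0257,-0.0021],"delta_rot": [-0.0146,0.0073,-0.03],"grip": 1},
  {"delta_pos": [0.111,-0.0257,-0.0021],"delta_rot": [-0.0146,0.0073,-0.03],"grip": 1},
  {"delta_pos": [0.111,-0.0257,-0.0021],"delta_rot": [-0.0146,0.0073,-0.03],"grip": 1},
  {"delta_pos": [0.111,-0.0257,-0.0021],"delta_rot": [-0.0146,0.0073,-0.03],"grip": 1},
  {"delta_pos": [0.111,-0.0257,-0.0021],"delta_rot": [-0.0146,0.0073,-0.03],"grip": 1},
  {"delta_pos": [0.111,-0.0257,-0.0021],"delta_rot": [-0.0146,0.0073,-0.03],"grip": 1},
])

```text
clock: 4.88
eef_pos: [0.4013, -0.277, 0.2402]
orientation: [2.566, 1.274, 0.272]
wrist_force: [2.0, 0.3, 0.1]
opening: 0.0001
finger_force: 0.0
```

drive_tool([
  {"delta_pos": [0.111,-0.0257,-0.0021],"delta_rot": [-0.0146,0.0073,-0.03],"grip": 1},
  {"delta_pos": [0.111,-0.0257,-0.0021],"delta_rot": [-0.0146,0.0073,-0.03],"grip": 1},
  {"delta_pos": [0.111,-0.0257,-0.0021],"delta_rot": [-0.0146,0.0073,-0.03],"grip": 1},
  {"delta_pos": [0.111,-0.0257,-0.0021],"delta_rot": [-0.0146,0.0073,-0.03],"grip": 1},
  {"delta_pos": [0.111,-0.0257,-0.0021],"delta_rot": [-0.0146,0.0073,-0.03],"grip": 1},
  {"delta_pos": [0.111,-0.0257,-0.0021],"delta_rot": [-0.0146,0.0073,-0.03],"grip": 1},
  {"delta_pos": [0.111,-0.0257,-0.0021],"delta_rot": [-0.0146,0.0073,-0.03],"grip": 1},
  {"delta_pos": [0.111,-0.0257,-0.0021],"delta_rot": [-0.0146,0.0073,-0.03],"grip": 1},
  {"delta_pos": [0.111,-0.0257,-0.0021],"delta_rot": [-0.0146,0.0073,-0.03],"grip": 1},
  {"delta_pos": [0.111,-0.0257,-0.0021],"delta_rot": [-0.0146,0.0073,-0.03],"grip": 1},
])

```text
clock: 5.72
eef_pos: [0.4537, 0.0545, 0.2129]
orientation: [1.85, 1.825, 0.481]
wrist_force: [0.8, 0.2, 0.2]
opening: -0.0002
finger_force: 0.0
```

Run:
```python
from h import *
c=cur();print(c.round(3),robot.state()["opening"],robot.state()["clock"],np.round(robot.state()["joint_positions"],2))
row(c,target(189,.06,.03,.12),4)
snap("wrist","w1")
for q in("axle","bar","pointer","valve_cap","valve_root"):print(q,lm("wrist",q))
```

```text
[[ 0.042  0.821  0.57   0.454]
 [ 0.995  0.018 -0.099  0.054]
 [-0.091  0.571 -0.816  0.213]
 [ 0.     0.     0.     1.   ]] -0.00017446397623230108 5.7167 [ 0.54 -0.29 -0.77  2.27  0.09  0.51 -0.34]
n 4 pos [-0.0017, -0.0001, 0.0006] rot [0.0007, -0.0001, 0.0005] | mm 0.5471383004833438 deg 0.09385890605509897
axle [(0.72, [0.5654, 0.076, 0.1424])]
bar [(0.59, [0.5479, 0.0746, 0.1744])]
pointer [(0.59, [0.6928, 0.0482, 0.259])]
valve_cap [(0.91, [0.5157, 0.1138, 0.1233])]
valve_root [(0.92, [0.5127, 0.1251, 0.0978])]
```

View pics/w1.png

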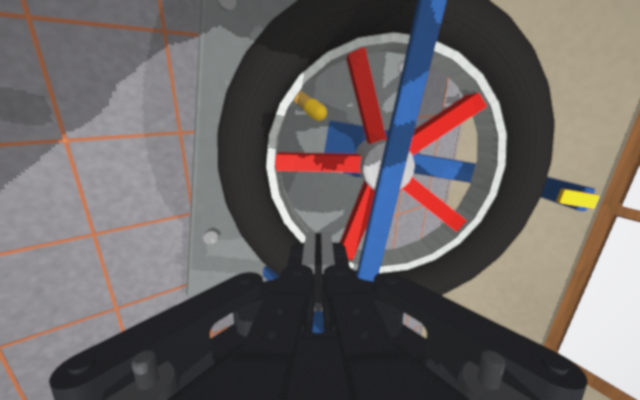

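The wrist view shows the fingertips at about (318,250). They are over the empty gap on the right of the bottom spoke (315,162), and the stem at (315,108) is on its other side. I'll go in there.

drive_tool([
  {"delta_pos": [-0.003,0,0.04],"delta_rot": [0.0014,0,0.001],"grip": 1},
  {"delta_pos": [-0.003,0,0.04],"delta_rot": [0.0014,0,0.001],"grip": 1},
  {"delta_pos": [0,0,0.04],"delta_rot": [0,0,0],"grip": 1},
  {"delta_pos": [0,0,0.04],"delta_rot": [0,0,0],"grip": 1},
  {"delta_pos": [0,0,0.04],"delta_rot": [0,0,0],"grip": 1},
  {"delta_pos": [0,0,0.04],"delta_rot": [0,0,0],"grip": 1},
  {"delta_pos": [0,0,0.04],"delta_rot": [0,0,0],"grip": 1},
  {"delta_pos": [0,0,0.04],"delta_rot": [0,0,0],"grip": 1},
  {"delta_pos": [0,0,0.04],"delta_rot": [0,0,0],"grip": 1},
  {"delta_pos": [0,0,0.035],"delta_rot": [0,0,0],"grip": 1},
])

```text
clock: 6.85
eef_pos: [0.5189, 0.0363, 0.116]
orientation: [1.87, 1.82, 0.471]
wrist_force: [-0.3, -0.5, 0.6]
opening: 0.0001
finger_force: 0.0
```

Run:
```python
from h import *
s=robot.state();c=cur();print(s["wrist_force"],np.round(s["joint_positions"],2))
U,Y,N=frame(PSI);d=c[:3,3]-A0;print("u,y,h",d@U,d@Y,d@N)
row(c,target(189,.06,.018,.001),3)
row(target(189,.06,.018,.001),target(109,.06,.018,.001),16)
snap("side","s1")
```

```text
[-0.26864131 -0.48714386  0.56690027] [ 0.74  0.21 -1.1   2.28  1.2   0.49 -1.35]
u,y,h -0.055226456470325 -0.04354288239182988 0.00262891462788963
n 3 pos [0.0182, 0.0014, 0.0018] rot [-0.0013, 0.0004, -0.0013] | mm 5.501757885897035 deg 0.21387896162870074
n 16 pos [0.0177, -0.0045, -0.0] rot [0.0, -0.0, 0.0436] | mm 5.464797285900089 deg 4.999999999999998
```

View pics/s1.png

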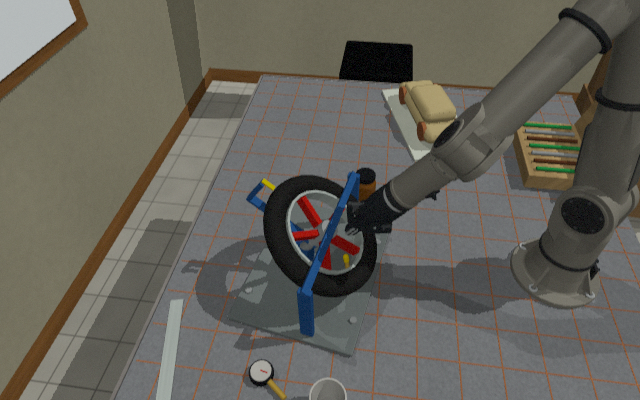

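Side view: the fingers are in the gap at about (352,225), with no contact force. Starting to push.

drive_tool([
  {"delta_pos": [0.0182,0.0014,0.001],"delta_rot": [0,0,0],"grip": 1},
  {"delta_pos": [0.0182,0.0014,0.001],"delta_rot": [0,0,0],"grip": 1},
  {"delta_pos": [0.0182,0.0014,0.001],"delta_rot": [0,0,0],"grip": 1},
  {"delta_pos": [0.0177,-0.0045,0],"delta_rot": [0,0,0.0436],"grip": 1},
  {"delta_pos": [0.0177,-0.0045,0],"delta_rot": [0,0,0.0436],"grip": 1},
  {"delta_pos": [0.0177,-0.0045,0],"delta_rot": [0,0,0.0436],"grip": 1},
])

```text
clock: 7.4
eef_pos: [0.519, 0.068, 0.1134]
orientation: [2.116, 1.575, 0.557]
wrist_force: [-0.9, -5.0, 1.4]
opening: 0.0002
finger_force: 2.4
```

```bash
cat >> h.py <<'E'
def stat():
    s=robot.state();c=cur();U,Y,N=frame(PSI);d=c[:3,3]-A0
    t=np.degrees(np.arctan2(-c[:3,1]@Y,-c[:3,1]@U))%360;e=-c[:3,1]
    print("t",s["clock"],"F",np.round(s["wrist_force"],1),"q",np.round(s["joint_positions"],2))
    print("tool dir deg",t,"rho",d@e,"a",d@-c[:3,0],"h",d@N,"u",d@U);return t
E
python3 - <<'E'
from h import *
t=stat()
row(cur(),target(t-50,.06,.018,.001),10)
im=viewer.read_camera("top");s=spokes(rectify("top",im,A0,PSI,.011));print(s[:3],s[3])
print(lm("top","valve_cap"))
E
```

```text
t 7.4 F [-0.9 -5.   1.4] q [ 0.59  0.24 -1.07  2.27  1.24  0.57 -1.73]
tool dir deg 173.49977689771524 rho 0.05935136002889835 a 0.01914780369237766 h 0.0036363096582451146 u -0.06113108608872054
n 10 pos [0.0179, -0.0048, 0.0008] rot [0.0001, 0.0005, 0.0436] | mm 5.575595892909318 deg 5.000314801682367
(np.float64(29.516237668107756), np.float64(0.7783878906067405), np.int64(4953)) [  0  19 101 335 520 505 149   9   0   0   0   2  26  77 198 229   8   0
   0   0   0   0   0   0   0   0   0   0 275 435 117   0   0   0   0   0
   0   0   0   0 179  78   0   8  77  43   5   0   0   0   0  76 481 535
 364  93   9   0   0   0]
[(0.68, [0.5229, 0.1238, 0.1303])]
```

drive_tool([
  {"delta_pos": [0.0179,-0.0048,0.001],"delta_rot": [0,0,0.0436],"grip": 1},
  {"delta_pos": [0.0179,-0.0048,0.001],"delta_rot": [0,0,0.0436],"grip": 1},
  {"delta_pos": [0.0179,-0.0048,0.001],"delta_rot": [0,0,0.0436],"grip": 1},
  {"delta_pos": [0.0179,-0.0048,0.001],"delta_rot": [0,0,0.0436],"grip": 1},
  {"delta_pos": [0.0179,-0.0048,0.001],"delta_rot": [0,0,0.0436],"grip": 1},
  {"delta_pos": [0.0179,-0.0048,0.001],"delta_rot": [0,0,0.0436],"grip": 1},
])

```text
clock: 8.0
eef_pos: [0.5261, 0.1008, 0.1118]
orientation: [2.533, 1.012, 0.717]
wrist_force: [-4.1, -4.3, 2.0]
opening: 0.0001
finger_force: 2.4
```

Run:
```python
from h import *
t=stat()
row(cur(),target(t-30,.06,.018,.001),6)
```

```text
t 8.0 F [-4.1 -4.3  2. ] q [ 0.44  0.27 -1.01  2.23  1.24  0.63 -2.3 ]
tool dir deg 143.72076813863941 rho 0.061730772412372605 a 0.018976302246361758 h 0.0015564476736305815 u -0.06098873269178725
n 6 pos [0.0184, -0.0036, 0.0002] rot [0.0001, 0.0008, 0.0436] | mm 5.625677965723811 deg 5.0004222655303785
```

drive_tool([
  {"delta_pos": [0.0184,-0.0036,0],"delta_rot": [0,0,0.0436],"grip": 1},
  {"delta_pos": [0.0184,-0.0036,0],"delta_rot": [0,0,0.0436],"grip": 1},
  {"delta_pos": [0.0184,-0.0036,0],"delta_rot": [0,0,0.0436],"grip": 1},
  {"delta_pos": [0.0184,-0.0036,0],"delta_rot": [0,0,0.0436],"grip": 1},
  {"delta_pos": [0.0184,-0.0036,0],"delta_rot": [0,0,0.0436],"grip": 1},
  {"delta_pos": [0.0184,-0.0036,0],"delta_rot": [0,0,0.0436],"grip": 1},
])

```text
clock: 8.5
eef_pos: [0.5461, 0.1252, 0.1224]
orientation: [2.822, 0.339, 0.842]
wrist_force: [-4.5, -2.3, 0.3]
opening: 0.0
finger_force: 2.4
```

Run:
```python
from h import *
t=stat()
im=snap("top","t2");s=spokes(rectify("top",im,A0,PSI,.011));print(s[:3],s[3])
print(lm("top","valve_cap"),lm("top","valve_root"))
```

```text
t 8.5 F [-4.5 -2.3  0.3] q [ 0.35  0.3  -0.96  2.15  1.19  0.68 -2.79]
tool dir deg 113.80740563753857 rho 0.06166891462944988 a 0.018986575779705545 h 0.0014362030947162395 u -0.04225426690552212
(np.float64(43.154874512964405), np.float64(0.7770556522317899), np.int64(5195)) [  0   0   8  50 169 441 527 493  58   0   0   0   0   0  16  45   0   0
  88 234   2   0   0   0   0   0   0   0   0   7 283 515 170   6   0   0
   0   0   0   0   0   0   0   8 316 268 105  40   6   0   0   0   1  87
 510 519 194  29   0   0]
[(0.56, [0.5821, 0.1363, 0.1713])] [(0.66, [0.6018, 0.1628, 0.1632])]
```

Now I'll back off, lift the tips clear of the spokes, and go back round to the next spoke, which is near 187 deg.

drive_tool([
  {"delta_pos": [-0.022,0,0],"delta_rot": [0,0,0],"grip": 1},
  {"delta_pos": [-0.022,0,0],"delta_rot": [0,0,0],"grip": 1},
  {"delta_pos": [0,0,-0.067],"delta_rot": [0,0,0],"grip": 1},
  {"delta_pos": [0,0,-0.067],"delta_rot": [0,0,0],"grip": 1},
  {"delta_pos": [0,0,0],"delta_rot": [0,0,0],"grip": 1},
])

```text
clock: 9.07
eef_pos: [0.5149, 0.1293, 0.1526]
orientation: [2.819, 0.349, 0.856]
wrist_force: [0.5, 1.8, 0.1]
opening: 0.0001
finger_force: 0.0
```

Run:
```python
from h import *
t=stat()
row(cur(),target(187,.06,.031,.045),14)
im=viewer.read_camera("top");s=spokes(rectify("top",im,A0,PSI,.011));print(s[:3],s[3])
```

```text
t 9.0667 F [0.5 1.8 0.1] q [ 0.43  0.17 -1.04  2.18  1.02  0.65 -2.66]
tool dir deg 114.12396469642275 rho 0.06404846411815206 a 0.026896415204359654 h 0.04418234040292303 u -0.05068231354958004
n 14 pos [-0.0192, 0.0105, -0.0002] rot [-0.0001, -0.0, -0.0454] | mm 6.545448686004118 deg 5.205618510523711
(np.float64(40.172837820378376), np.float64(0.7656452722046363), np.int64(5058)) [  0   0  20  82 258 502 532 337  44   0   0   0   0   3  38  69   0   0
  90 100   0   0   0   0   0   0   0   0   0  74 511 397  52   0   0   0
   0   0   0   0   0   0   0   8 236 183  73  23   2   0   0   0  29 303
 529 434 116  13   0   0]
```

drive_tool([
  {"delta_pos": [-0.0192,0.0105,0],"delta_rot": [0,0,-0.0454],"grip": 1},
  {"delta_pos": [-0.0192,0.0105,0],"delta_rot": [0,0,-0.0454],"grip": 1},
  {"delta_pos": [-0.0192,0.0105,0],"delta_rot": [0,0,-0.0454],"grip": 1},
  {"delta_pos": [-0.0192,0.0105,0],"delta_rot": [0,0,-0.0454],"grip": 1},
  {"delta_pos": [-0.0192,0.0105,0],"delta_rot": [0,0,-0.0454],"grip": 1},
  {"delta_pos": [-0.0192,0.0105,0],"delta_rot": [0,0,-0.0454],"grip": 1},
  {"delta_pos": [-0.0192,0.0105,0],"delta_rot": [0,0,-0.0454],"grip": 1},
])

```text
clock: 9.7
eef_pos: [0.4937, 0.0874, 0.1395]
orientation: [2.449, 1.158, 0.687]
wrist_force: [0.5, -0.4, -0.8]
opening: 0.0002
finger_force: 0.0
```

drive_tool([
  {"delta_pos": [-0.0192,0.0105,0],"delta_rot": [0,0,-0.0454],"grip": 1},
  {"delta_pos": [-0.0192,0.0105,0],"delta_rot": [0,0,-0.0454],"grip": 1},
  {"delta_pos": [-0.0192,0.0105,0],"delta_rot": [0,0,-0.0454],"grip": 1},
  {"delta_pos": [-0.0192,0.0105,0],"delta_rot": [0,0,-0.0454],"grip": 1},
  {"delta_pos": [-0.0192,0.0105,0],"delta_rot": [0,0,-0.0454],"grip": 1},
  {"delta_pos": [-0.0192,0.0105,0],"delta_rot": [0,0,-0.0454],"grip": 1},
  {"delta_pos": [-0.0192,0.0105,0],"delta_rot": [0,0,-0.0454],"grip": 1},
  {"delta_pos": [0,0,0],"delta_rot": [0,0,0],"grip": 1},
])

```text
clock: 10.37
eef_pos: [0.4957, 0.0413, 0.1466]
orientation: [1.901, 1.792, 0.482]
wrist_force: [0.8, 0.4, 0.3]
opening: -0.0
finger_force: 0.0
```

Run:
```python
from h import *
t=stat()
row(cur(),target(187,.06,.031,.001),5)
im=snap("wrist","w2")
im=viewer.read_camera("top");s=spokes(rectify("top",im,A0,PSI,.011));print(s[:3],s[3])
```

```text
t 10.3667 F [0.8 0.4 0.3] q [ 0.83  0.01 -1.12  2.29  0.76  0.4  -1.  ]
tool dir deg 186.72180048026516 rho 0.06193200552421486 a 0.0357479322751253 h 0.041298292723473046 u -0.05705521384626457
n 5 pos [0.0029, 0.0013, 0.0269] rot [-0.0007, 0.0003, -0.0005] | mm 8.112935725379128 deg 0.10251655556518756
(np.float64(40.17768406826318), np.float64(0.7651459095941895), np.int64(5051)) [  0   0  22  82 259 501 531 337  44   0   0   0   0   3  39  65   0   0
  91  99   0   0   0   0   0   0   0   0   0  73 512 396  50   0   0   0
   0   0   0   0   0   0   0   8 234 182  74  23   2   0   0   0  28 302
 529 434 117  14   0   0]
```

View pics/w2.png

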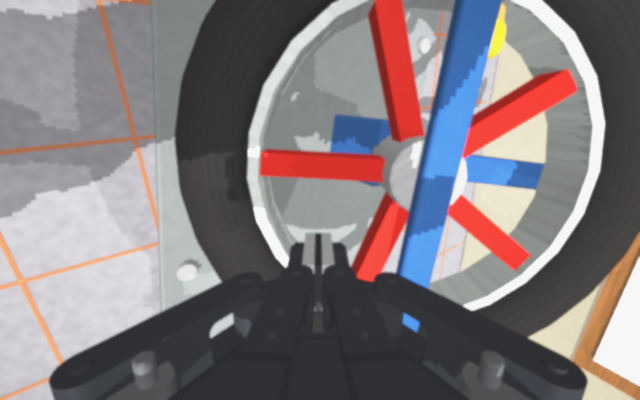

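The wrist view shows the tips at (318,245), beside the bottom spoke (320,165) and clear of the next one at (380,240). The stem is now upper left at (497,35). Going in again.

drive_tool([
  {"delta_pos": [0.0029,0.0013,0.027],"delta_rot": [0,0,0],"grip": 1},
  {"delta_pos": [0.0029,0.0013,0.027],"delta_rot": [0,0,0],"grip": 1},
  {"delta_pos": [0.0029,0.0013,0.027],"delta_rot": [0,0,0],"grip": 1},
  {"delta_pos": [0.0029,0.0013,0.027],"delta_rot": [0,0,0],"grip": 1},
  {"delta_pos": [0.0029,0.0013,0.027],"delta_rot": [0,0,0],"grip": 1},
  {"delta_pos": [0.015,0,0],"delta_rot": [0,0,0],"grip": 1},
  {"delta_pos": [0.015,0,0],"delta_rot": [0,0,0],"grip": 1},
  {"delta_pos": [0.015,0,0],"delta_rot": [0,0,0],"grip": 1},
])

```text
clock: 11.13
eef_pos: [0.5213, 0.0582, 0.1135]
orientation: [1.9, 1.794, 0.486]
wrist_force: [-0.3, -0.1, -0.4]
opening: 0.0
finger_force: 0.0
```

Run:
```python
from h import *
t=stat()
row(cur(),target(t-50,.06,.018,.001),10)
```

```text
t 11.1333 F [-0.3 -0.1 -0.4] q [ 0.62  0.22 -1.04  2.27  1.22  0.52 -1.45]
tool dir deg 186.74420631523435 rho 0.05992865860915082 a 0.014577151254398199 h 0.0014862694057275038 u -0.057800470662268406
n 10 pos [0.0166, -0.004, 0.0002] rot [-0.0003, 0.0001, 0.0436] | mm 5.114592291713805 deg 5.000189496368916
```

drive_tool([
  {"delta_pos": [0.0175,-0.0042,0],"delta_rot": [0,0,0.0436],"grip": 1},
  {"delta_pos": [0.0175,-0.0042,0],"delta_rot": [0,0,0.0436],"grip": 1},
  {"delta_pos": [0.0175,-0.0042,0],"delta_rot": [0,0,0.0436],"grip": 1},
  {"delta_pos": [0.0175,-0.0042,0],"delta_rot": [0,0,0.0436],"grip": 1},
  {"delta_pos": [0.0175,-0.0042,0],"delta_rot": [0,0,0.0436],"grip": 1},
  {"delta_pos": [0.0175,-0.0042,0],"delta_rot": [0,0,0.0436],"grip": 1},
  {"delta_pos": [0.0175,-0.0042,0],"delta_rot": [0,0,0.0436],"grip": 1},
  {"delta_pos": [0.0175,-0.0042,0],"delta_rot": [0,0,0.0436],"grip": 1},
  {"delta_pos": [0.0175,-0.0042,0],"delta_rot": [0,0,0.0436],"grip": 1},
])

```text
clock: 11.88
eef_pos: [0.528, 0.101, 0.1127]
orientation: [2.559, 0.964, 0.727]
wrist_force: [-4.4, -2.9, 1.0]
opening: -0.0002
finger_force: 2.4
```

Run:
```python
from h import *
t=stat()
row(cur(),target(t-15,.06,.017,.001),5)
im=viewer.read_camera("top");s=spokes(rectify("top",im,A0,PSI,.011));print(s[:3],s[3])
```

```text
t 11.8833 F [-4.4 -2.9  1. ] q [ 0.41  0.26 -0.96  2.22  1.22  0.62 -2.33]
tool dir deg 141.45552754126803 rho 0.059721054720854566 a 0.019737788312031858 h 0.0012824974004770945 u -0.05900569673498494
n 5 pos [0.0123, -0.0031, 0.0001] rot [0.0001, 0.0011, 0.0262] | mm 3.8129836649966964 deg 3.0019729947827276
(np.float64(70.90739936640531), np.float64(0.8135583238941392), np.int64(7692)) [386  14   0   0   0   0  13  53 122 292 524 547 422  41   0   0   0   0
   0   0   0  10 267 492 411  43   0   0   0   0   0   0   0   0  48 456
 497 297  19   0   0   0   0   0   0   4 210 547 547 446 176  60  16   0
   0   0   0  13 202 517]
```

drive_tool([
  {"delta_pos": [0.0108,-0.0028,0],"delta_rot": [0,0,0.0262],"grip": 1},
  {"delta_pos": [0.0108,-0.0028,0],"delta_rot": [0,0,0.0262],"grip": 1},
  {"delta_pos": [0.0108,-0.0028,0],"delta_rot": [0,0,0.0262],"grip": 1},
  {"delta_pos": [0.0108,-0.0028,0],"delta_rot": [0,0,0.0262],"grip": 1},
  {"delta_pos": [0.0108,-0.0028,0],"delta_rot": [0,0,0.0262],"grip": 1},
  {"delta_pos": [0.0108,-0.0028,0],"delta_rot": [0,0,0.0262],"grip": 1},
  {"delta_pos": [0.0108,-0.0028,0],"delta_rot": [0,0,0.0262],"grip": 1},
  {"delta_pos": [0.0108,-0.0028,0],"delta_rot": [0,0,0.0262],"grip": 1},
  {"delta_pos": [0,0,0],"delta_rot": [0,0,0],"grip": 1},
])

```text
clock: 12.68
eef_pos: [0.5446, 0.1222, 0.1214]
orientation: [2.792, 0.433, 0.831]
wrist_force: [-2.5, -2.7, -1.9]
opening: 0.0003
finger_force: 1.5
```

```bash
cat >> h.py <<'E'
def wheel(name):
    "stem direction relative to the yellow pointer"
    out=[]
    for c in("side","top"):
        im=viewer.read_camera(c)
        r=rectify(c,im,A0,PSI,.011);s=spokes(r);print(c,s[0],s[1])
        out.append(cv2.line(rectify(c,im,A0,PSI,.02),(200,200),(200,0),(0,255,255),1))
        U,Y,N=frame(PSI)
        for q in("axle","pointer","valve_cap","valve_root"):
            l=lm(c,q)
            if l:
                d=np.array(l[0][1])-A0;print(" ",q,l[0][0],"u %.4f y %.4f ang %.1f"%(d@U,d@Y,np.degrees(np.arctan2(d@Y,d@U))))
    cv2.imwrite(f"pics/{name}.png",np.hstack(out)[:,:,::-1])
E
python3 - <<'E'
from h import *
t=stat();wheel("r3")
E
```

```text
t 12.6833 F [-2.5 -2.7 -1.9] q [ 0.33  0.29 -0.92  2.16  1.18  0.66 -2.72]
tool dir deg 117.7273137964064 rho 0.06061798556049931 a 0.017462376776477228 h 0.0011929842274241832 u -0.04365545112525498
side 49.352812842533574 0.615584173726453
  axle 0.92 u 0.0010 y 0.0002 ang 12.2
  pointer 0.73 u 0.1679 y 0.0027 ang 0.9
  valve_cap 0.92 u 0.0703 y 0.0092 ang 7.5
top 45.94904704330672 0.7974960829839601
  axle 0.59 u 0.0054 y -0.0001 ang -0.7
  pointer 0.79 u 0.1679 y -0.0014 ang -0.5
  valve_cap 0.91 u 0.0747 y 0.0082 ang 6.3
  valve_root 0.94 u 0.0973 y 0.0131 ang 7.7
```

View pics/r3.png

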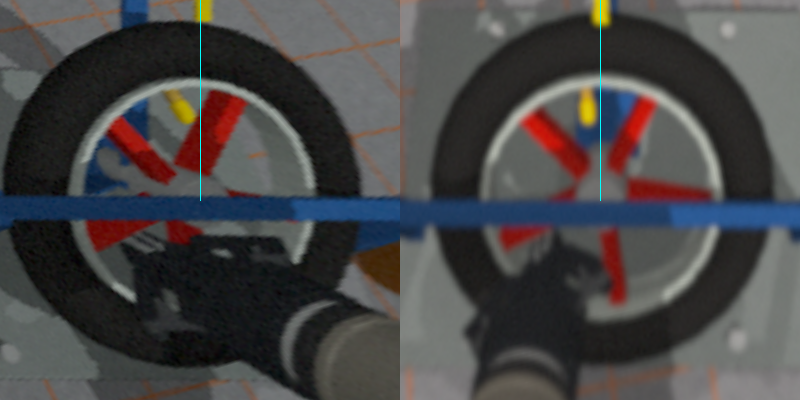

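The stem is about 7–9 deg left of the pointer. I'll use small pushes from here.

drive_tool([
  {"delta_pos": [0.0054,-0.0014,0],"delta_rot": [0,0,0.0131],"grip": 1},
  {"delta_pos": [0.0054,-0.0014,0],"delta_rot": [0,0,0.0131],"grip": 1},
  {"delta_pos": [0.0054,-0.0014,0],"delta_rot": [0,0,0.0131],"grip": 1},
  {"delta_pos": [0.0054,-0.0014,0],"delta_rot": [0,0,0.0131],"grip": 1},
  {"delta_pos": [0,0,0],"delta_rot": [0,0,0],"grip": 1},
])

```text
clock: 13.6
eef_pos: [0.55, 0.1261, 0.1244]
orientation: [2.836, 0.29, 0.854]
wrist_force: [-2.6, -2.5, -0.7]
opening: -0.0005
finger_force: 1.9
```

Run:
```python
from h import *
t=stat();wheel("r4")
```

```text
t 13.6 F [-2.6 -2.5 -0.7] q [ 0.31  0.29 -0.91  2.14  1.17  0.66 -2.81]
tool dir deg 111.74464688319595 rho 0.060861938074146284 a 0.016796083514755377 h 0.0009717089092395372 u -0.03814477799887422
side 43.20398749599151 0.6470594944480856
  axle 0.82 u 0.0029 y 0.0025 ang 40.7
  pointer 0.84 u 0.1634 y 0.0016 ang 0.6
  valve_cap 0.81 u 0.0710 y 0.0018 ang 1.5
  valve_root 0.85 u 0.0981 y 0.0056 ang 3.2
top 38.12881543373335 0.7566897801247594
  axle 0.82 u 0.0013 y -0.0013 ang -45.3
  pointer 0.61 u 0.1689 y -0.0013 ang -0.4
  valve_cap 0.92 u 0.0716 y -0.0026 ang -2.1
  valve_root 0.82 u 0.0971 y 0.0031 ang 1.8
```

```bash
cat >> h.py <<'E'
def avg(n=6):
    U,Y,N=frame(PSI);D={}
    for k in range(n):
        for c in("side","top"):
            viewer.read_camera(c)
            for q in("axle","pointer","valve_cap","valve_root"):
                l=lm(c,q)
                if l and l[0][0]>.4:D.setdefault((q,c),[]).append((np.array(l[0][1])-A0)@np.c_[U,Y,N])
    for k,v in D.items():print(k,np.mean(v,0).round(4),len(v))
E
python3 - <<'E'
from h import *
avg(5)
E
```

```text
('axle', 'side') [0.0009 0.0019 0.0007] 5
('pointer', 'side') [0.1679 0.0026 0.0244] 5
('valve_cap', 'side') [0.0753 0.003  0.018 ] 5
('valve_root', 'side') [0.0993 0.0035 0.0039] 5
('axle', 'top') [ 0.0023 -0.0009  0.0025] 5
('pointer', 'top') [ 0.1684 -0.0027  0.0253] 5
('valve_cap', 'top') [ 0.0728 -0.0008  0.0195] 4
('valve_root', 'top') [0.0962 0.0033 0.0097] 5
```

View pics/r4.png

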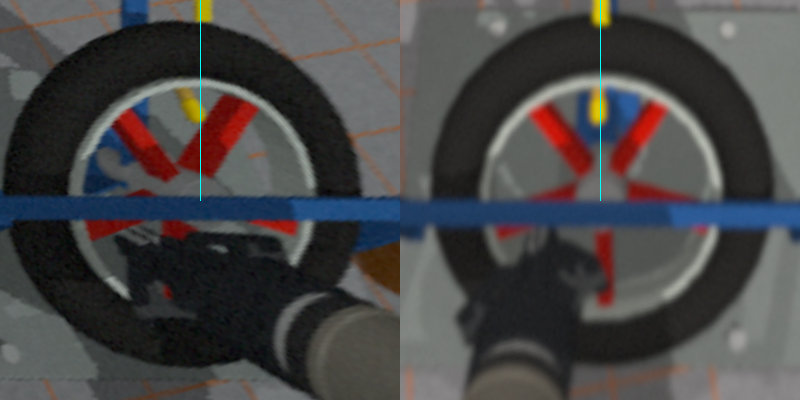

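The stem is almost in line with the pointer, with roughly 1.5 deg left. I'll give one more nudge, then back off and lift.

drive_tool([
  {"delta_pos": [0.0036,-0.0009,0],"delta_rot": [0,0,0.0087],"grip": 1},
  {"delta_pos": [0.0018,-0.0005,0],"delta_rot": [0,0,0.0044],"grip": 1},
  {"delta_pos": [0,0,0],"delta_rot": [0,0,0],"grip": 1},
  {"delta_pos": [-0.02,0,0],"delta_rot": [0,0,0],"grip": 1},
  {"delta_pos": [-0.025,-0.01,0],"delta_rot": [0,0,0],"grip": 1},
  {"delta_pos": [0,0,-0.05],"delta_rot": [0,0,0],"grip": 1},
  {"delta_pos": [0,0,-0.08],"delta_rot": [0,0,0],"grip": 1},
  {"delta_pos": [0,0,-0.1],"delta_rot": [0,0,0],"grip": 1},
  {"delta_pos": [0,0,-0.1],"delta_rot": [0,0,0],"grip": 1},
  {"delta_pos": [0,0,0],"delta_rot": [0,0,0],"grip": 1},
])

```text
clock: 17.43
eef_pos: [0.4889, 0.142, 0.2028]
orientation: [2.841, 0.261, 0.882]
wrist_force: [0.9, 0.3, 1.1]
opening: -0.0002
finger_force: 0.0
```

Run:
```python
from h import *
t=stat();wheel("r5");avg(5)
```

```text
t 17.4333 F [0.9 0.3 1.1] q [ 0.49 -0.04 -1.06  2.15  0.65  0.63 -2.42]
tool dir deg 110.44495627420561 rho 0.06772053262988315 a 0.021608916778495135 h 0.10122648198446434 u -0.044665157682357015
side 36.88634140397706 0.5590560734771114
  axle 0.74 u 0.0010 y 0.0016 ang 57.3
  pointer 0.71 u 0.1682 y 0.0035 ang 1.2
  valve_cap 0.6 u 0.0721 y -0.0011 ang -0.9
  valve_root 0.85 u 0.0993 y 0.0014 ang 0.8
top 35.80521396273596 0.7643129739892016
  axle 0.75 u 0.0027 y -0.0020 ang -37.2
  pointer 0.85 u 0.1699 y -0.0027 ang -0.9
  valve_cap 0.89 u 0.0740 y -0.0039 ang -3.0
  valve_root 0.58 u 0.0979 y 0.0006 ang 0.3
('axle', 'side') [0.0017 0.0015 0.0022] 5
('pointer', 'side') [0.1672 0.002  0.0241] 5
('valve_cap', 'side') [0.0698 0.0012 0.0212] 5
('valve_root', 'side') [0.099  0.0004 0.0036] 5
('axle', 'top') [0.0035 0.0002 0.0022] 5
('pointer', 'top') [0.0819 0.079  0.0058] 4
('valve_cap', 'top') [ 0.0411 -0.0035 -0.0071] 5
('valve_root', 'top') [ 0.0961 -0.0003  0.0082] 5
```

View pics/r5.png

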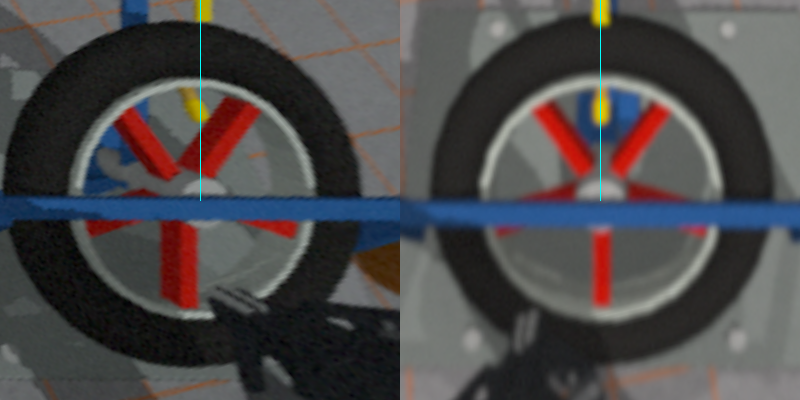

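The stem, pointer and bottom spoke all lie on the vertical through the axle (top view, column about 601), and the gripper is well clear. I'm handing the job in.

```bash
python3 -c "
from bench import ticket
print(ticket.close_job())"
```

```text
the job is handed in; nothing more can be done
None
```

The valve stem is at the top of the wheel, in line with the yellow pointer to within about 1 degree by the camera check; the wheel was left at rest, the gripper was clear of it, and the job is handed in.

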